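Open the worn combination lock of a specimen custody box

ROBOT

A 7-joint arm with a two-finger parallel gripper is mounted at the origin on the work surface. World frame = base frame: x ahead of the robot, y to its left, z up, the work surface at z = 0. Lengths are in m, angles in rad, forces in N, time in s.
With the tool pointing down it reaches from about 0.425 to 0.875 m from the base axis. Payload 4.7 kg.
Tool frame: the origin (TCP) lies at the very end of the fingers, on their centre line; the grasp point (between the pads) lies 19 mm behind it; z points along the fingers, y is the line along which they close (so a half turn about z gives the same grasp; the last joint's range is limited). The gripper opens to 87 mm and grips with 3 to 60 N. Pads are 19 mm wide; open, the fingers measure 117 mm over their backs; the gripper's body (75 mm by 190 mm) begins 51 mm behind the grasp point.
Start: joints at [-1.211, 0.321, -0.07, 1.45, 0.023, 1.371, -0.057], TCP at [0.22, 0.612, 0.223] pointing down, gripper open.
Joint ranges: [-2.86, 2.86], [-0.3, 2.09], [-1.38, 1.24], [0.06, 2.45], [-1.56, 4.7], [0.09, 2.05], [-2.69, 2.69]. Speed limits (rad/s): [2.57, 2.57, 3.14, 3.14, 3.14, 3.14, 3.14].

INTERFACE

Orientations are given as a rotation vector (axis times angle).
In Python, from bench import ctrl, get_image, job gives the robot as it stands.
- The arm moves only by the shell command python3 -m crank 'ROWS' [FORCE]. ROWS is JSON, a list that holds one entry, the list of rows, each a list of 5 numbers: the shift along the tool's x, y, z in mm, then the turn about the tool's z in rad, then the closure, from -1 (fully open) to 1 (shut), so that 0 is half open. A call has 1 to 10 rows; each row shifts and turns the commanded pose from where the row before left it, along the tool's axes as they then stand; what a row does not reach is not made up. A row lasts 1/12 s, in which the tool goes at most 41.7 mm and 7.16 degrees, less where a joint would pass 70% of its speed; a pose out of reach is approached as far as the arm can. A call with a gripper value outside its range is refused whole. The fingers move at their own pace and stop on an object; FORCE is the grip in N (left out, the last holds). Time passes only in rows, so rows that do not move let the fingers close. It gives the time, the measured TCP pose, the force, the opening and the grip force at its end, in the units of the state.
- ctrl.get_state(): the state, without advancing time (a new reading comes with each control period).
- get_image(name): name is "scene" or "top" or "wrist"; returns a dict with "pixels" (384x512x3 uint8, red, green, blue), "fx", "fy", "cx", "cy" (pixels), "k1" (the pictures are not rectified: a ray, as slopes to the right and down, at radius r is drawn at 1 + k1 r^2 times it, then the intrinsics apply), "T" (4x4, takes a point from camera to world coordinates); the wrist camera has in their place "T_tool_cam" (4x4, takes a point from camera to tool coordinates, whose origin is the TCP and whose axes are the flange's). Camera axes: x right, y down, z forward; pixel columns grow to the right and rows downward; lengths in m; the calibration is good to about 2 mm. A picture is of the moment at which its call begins: read the wrist's pose just before it. There is no depth.
- job.close_job(): hands the job in; it is judged then, once.
The state is a dict: "time": time; "joint_positions": joint angles; "qd": joint speeds; "joint_torque": joint torques, N m; "position": TCP position; "tool_rot": TCP orientation; "ft_force": force on the tool from outside, world axes, zero at the start; "torque": the same for the moment, N m; "grip_width": opening from 0.0 (shut) to 1.0 (fully open); "grip_force": force on a finger pad.
Only numpy, scipy, OpenCV 4.12 (cv2) and the standard library are available. Lean on these libraries where they do the work, as an engineer would, in place of code of your own. Each camera call takes 0.05 s, during which the arm holds its last target. There are 200 camera calls.

TASK

Open the grey steel specimen box: turn its left dial (seen from the robot) to 4 and its right dial to 7. The lock is worn, so feel for the spot a little off each number, short of it or past it, where the sprung bolt gives, left dial first, and never force a dial against the bolt or the lid against it. Once the bolt has sprung fully back, raise the lid by its bar handle until it stands wide open on its own and let go, leaving the pots and the tub beside the box where they are.

Things in the scene. Friction and masses are not known exactly. Their poses are not given: they have to be found in the camera images.
- box: Grey steel box fixed to the bench, 200 mm deep (its x), 240 wide (its y), 120 high; origin at the centre of its underside, x pointing away from its dial side, z up. The front 90 mm of its top (x -100 to -10) is a fixed steel lock deck at height 120 mm with two black dials and the bolt's stud; behind it lies the lid. Under the deck each dial turns a notched disc on which a sprung bolt presses.
- dial_left (a joint): Left dial (+y side), rad, anticlockwise from above. 0: number 0 at the index line on the dial's lid side (box +x). Numbers 0 to 9 run clockwise, 0.628 rad apart, so n is at the index at 0.628 n (4 at 2.513). Starts 0.6 to 1.2 rad below its number. Worn: its notch meets the bolt at a hidden angle up to 0.24 rad off 2.513; there the bolt springs back 4 mm and catches the dial.
- dial_right (a joint): Right dial (-y side), read like the left one; 7 is at 4.398. Starts 0.6 to 1.2 rad above that. Its notch too lies at a hidden angle up to 0.24 rad off its number. The bolt reaches its disc only once the left dial is caught, so only then can it be felt: at its notch the bolt springs from 4 mm to 10 mm.
- dial_left_grip (a point): On the left dial's axis, 15 mm above the deck (box x -58, y +62, z 135 mm), mid height of its grip bar: 40 mm long, 12 thick, from 6 to 24 mm above the deck, on a round skirt 60 mm across, 6 high. The bar's white-lined end points at the number 0: at dial value v it is turned by v from the box's x. No clicks; friction 0.04 N m; stays where left. Once caught it has 0.04 rad play either way.
- dial_right_grip (a point): The same point of the right dial, made like the left one (box x -58, y -62, z 135 mm).
- bolt (a joint): How far the bolt has drawn back towards the dial side, m: 0 to 0.001 locked (hooked in the lid), 0.004 left dial caught, 0.010 fully back, lid free. Its own spring draws it (6 N, 0.1 m/s), nothing else can while a dial is off its notch. Turning a caught dial beyond its play, or lifting the locked lid, loads it: more than 15 N harms the lock (0.3 N m at a caught dial).
- bolt_stud (a point): Top centre of the bolt's round steel stud (12 mm across, 12 high) in a slot of the deck between the dials; it shows the bolt: box x -35 mm locked, -39 left dial caught, -45 fully back; y 0, z 132 mm.
- lid (a joint): Lid angle, rad: 0 shut, grows as its front edge rises, stop at 1.5; wide open is beyond 1.0. Hinge line along the box's y at box x +100, z 120.5 mm. Lid 107 mm deep, 240 wide, 5 thick, about 0.55 kg. A stiff hinge holds it wherever it is left; lifting takes 8 to 16 N at the handle.
- lid_handle (a point): Middle of the lid's pull bar: round steel, 10 mm diameter, 90 long along the box's y, its axis 33 mm above the lid's top face, on a post at each end; shut, at box x +10, y 0, z 158.5 mm; 98 mm from the hinge line. Held across from above it turns between the fingers as the lid swings.
- pot_tall: Capped white specimen pot, 44 mm diameter, 75 high, loose, upright, left of the box; origin at the centre of its underside. Bystander.
- pot_short: Capped clear specimen pot, 52 mm diameter, 52 high, loose, upright, right of the box; origin at the centre of its underside. Bystander.
- cassette_tub: Open white tub of cassettes, 90 x 70 x 45 mm, loose, right of the box; origin at the centre of its underside. Bystander.

How it is judged:
On the way:
1. both dials stand at their code and the bolt has sprung fully back, with the lid still shut (value of joint bolt above 0.0085 m and value of joint lid below 0.06 rad), for 0.1 s.
At the end, for the whole second after the job is handed in: The lid stands open by itself at more than 1.0 rad (57 degrees), at rest; the bolt is fully back (more than 8.5 mm); each dial is within half a division (0.31 rad) of its number, 4 left and 7 right (value of joint lid above 1 rad and velocity of joint lid between -0.05 and 0.05 rad/s and value of joint bolt above 0.0085 m and value of joint dial_left between 2.2 and 2.83 rad and value of joint dial_right between 4.085 and 4.71 rad); the robot touches nothing.
It fails at once if a dial forced against the bolt (more than 15 N between them) (contact force between any of dial_left, dial_right and bolt above 15 N).
It fails at once if the lid wrenched against the bolt (more than 15 N between them) (contact force between lid and bolt above 15 N).
It fails at once if a pot or the tub pushed more than 20 mm or tipped (distance of any of pot_tall, pot_short, cassette_tub from where it was at the start of the episode above 0.02 m or angle between any of pot_tall, pot_short's own z axis and vertical above 0.3 rad).
It also fails if it takes over 72 s, if anything falls off the work surface, if the arm or the gripper's body presses on something with over 40 N, if the wrist force passes 120 N, or if a joint passes its speed limit or range.

## Working session

There is one attempt and no reset: what is moved stays moved. The work goes in short steps, Python scripts to look and compute and a shell command to move; the robot and the scene stay as the last step left them, time stands still between calls to the robot, and variables do not carry over. Pictures are saved under pics/ and viewed, at most 10 in all, crops included, and the job is handed in when it is done.

```bash
ls; mkdir -p pics; python3 - <<'E'
from bench import ctrl,get_image
import cv2,numpy as np
s=ctrl.get_state();print({k:np.round(v,3).tolist() for k,v in s.items()})
for n in("top","scene"):
    i=get_image(n);cv2.imwrite(f"pics/{n}0.png",cv2.resize(i["pixels"][:,:,::-1],(800,600),interpolation=cv2.INTER_CUBIC))
    print(n,[i[k] for k in("fx","fy","cx","cy","k1")],np.round(i["T"],4).tolist())
i=get_image("wrist");print([i[k] for k in("fx","fy","cx","cy","k1")],np.round(i["T_tool_cam"],4).tolist())
E
```

```text
pics
{'time': 0.0, 'joint_positions': [-1.211, 0.322, -0.07, 1.452, 0.023, 1.371, -0.057], 'qd': [-0.002, -0.001, -0.001, 0.0, -0.002, 0.002, 0.0], 'joint_torque': [0.0, -49.129, -0.404, -31.253, -0.064, 0.044, 0.0], 'position': [0.22, 0.611, 0.221], 'tool_rot': [-0.54, -3.095, 0.003], 'ft_force': [0.195, 0.259, -0.027], 'torque': [-0.029, 0.049, 0.058], 'grip_force': 0.0, 'grip_width': 1.001}
top [468.8978503552073, 468.8978503552073, 253.7356110848498, 200.71137804383253, -0.0677840418442987] [[-0.0294, -0.979, 0.2015, 0.3744], [-0.9996, 0.0288, -0.0056, 0.0317], [-0.0003, -0.2016, -0.9795, 1.2082], [0.0, 0.0, 0.0, 1.0]]
scene [396.7395602121981, 396.7395602121981, 255.87617337245726, 193.47587152621145, -0.027210934609405688] [[-0.6953, 0.3863, -0.606, 1.025], [0.7187, 0.379, -0.583, 0.4459], [0.0045, -0.8409, -0.5412, 0.5343], [0.0, 0.0, 0.0, 1.0]]
[291.77869688766054, 291.77869688766054, 252.67407150080038, 190.3870079359442, -0.05217161632351865] [[-0.0007, -0.9535, -0.3014, 0.0833], [1.0, -0.0008, 0.0003, 0.0018], [-0.0006, -0.3014, 0.9535, -0.1629], [0.0, 0.0, 0.0, 1.0]]
```

View pics/top0.png

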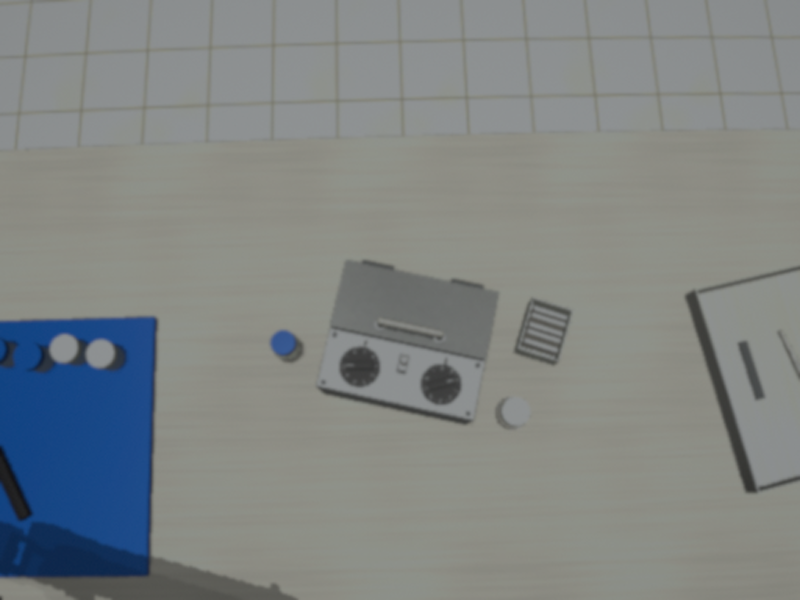

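View pics/scene0.png

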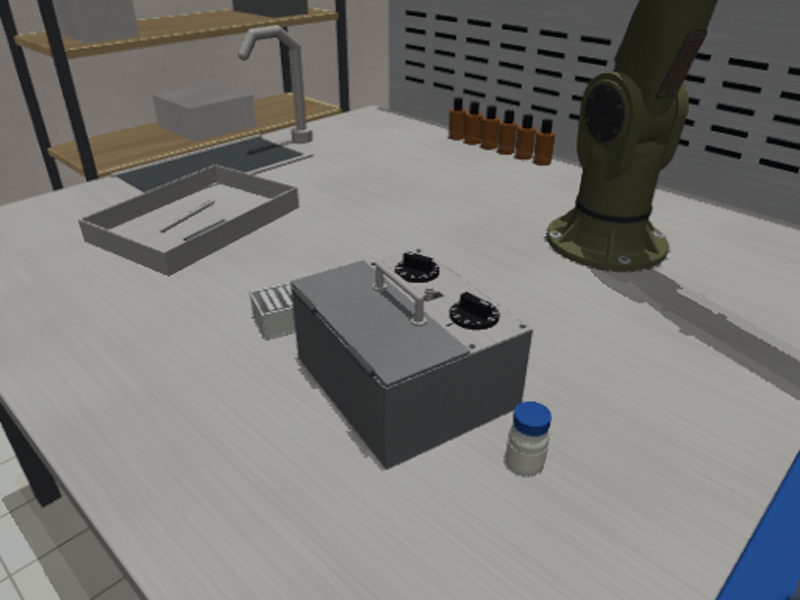

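Top view: the box is yawed slightly. Pixels in the 800x600 image: left dial (359,367), right dial (441,384), bar (376–442, 322–338), deck corners (319,387) and (472,420), lid rear corners (346,261) and (497,292). The tall pot is left of the box at (285,345); the short pot (514,411) and the tub (543,332) are on the right. In the scene view the dials are at (474,311) and (416,269).

```bash
cat > h.py <<'E'
import numpy as np,cv2
from scipy.optimize import least_squares
from scipy.spatial.transform import Rotation as R
from bench import ctrl,get_image
def proj(im,T,P):  # world pts -> px (512x384)
    P=np.atleast_2d(P);c=(P-T[:3,3])@T[:3,:3];s=c[:,:2]/c[:,2:]
    s=s*(1+im["k1"]*(s**2).sum(1,keepdims=True))
    return s*[im["fx"],im["fy"]]+[im["cx"],im["cy"]]
def toolT(s):
    T=np.eye(4);T[:3,:3]=R.from_rotvec(s["tool_rot"]).as_matrix();T[:3,3]=s["position"];return T
def box(p,B):  # p=(x,y,yaw), B in mm
    B=np.atleast_2d(B)/1000.;c,s=np.cos(p[2]),np.sin(p[2])
    return np.c_[p[0]+c*B[:,0]-s*B[:,1],p[1]+s*B[:,0]+c*B[:,1],B[:,2]]
def fit(views,p0=(.5,0,0)):  # views: (im,T,boxpts,px)
    f=lambda p:np.concatenate([(proj(i,T,box(p,B))-np.array(px)).ravel() for i,T,B,px in views])
    r=least_squares(f,p0,loss="soft_l1");return r.x,f(r.x).reshape(-1,2)
E
python3 - <<'E'
from h import *
t=get_image("top");s=get_image("scene")
k=.64
B=[[-100,120,120],[-100,-120,120],[100,120,125],[100,-120,125],[-58,62,126],[-58,-62,126],[10,45,158.5],[10,-45,158.5]]
px=np.array([[319,387],[472,420],[346,261],[497,292],[359,367],[441,384],[376,322],[442,338]])*k
Bs=[[-58,62,126],[-58,-62,126],[100,120,123],[-100,120,120]]
ps=np.array([[474,312],[416,270],[387,384],[530,328]])*k
p,r=fit([(t,t["T"],B,px),(s,s["T"],Bs,ps)])
print(p);print(r.round(1).tolist())
for n,b in dict(L=[-58,62,135],Rt=[-58,-62,135],stud=[-35,0,132],H=[10,0,158.5]).items(): print(n,box(p,b).round(4))
np.save("p.npy",p)
def crop(i,T,P,n,w=26):
    c=proj(i,T,P)[0].astype(int);x,y=c;return cv2.resize(i["pixels"][y-w:y+w,x-w:x+w,::-1],(400,400),interpolation=cv2.INTER_CUBIC)
cv2.imwrite("pics/dials.png",np.hstack([crop(t,t["T"],box(p,[-58,62,130]),0),crop(t,t["T"],box(p,[-58,-62,130]),0)]))
E
```

```text
[ 0.55932542  0.00845458 -0.24077614]
[[-2.1, -0.2], [1.3, 0.5], [-0.3, -1.2], [1.5, -0.6], [0.4, -0.0], [0.3, 0.3], [2.7, -0.5], [-0.9, -2.6], [0.6, -1.0], [1.0, -2.0], [-0.1, 0.5], [2.4, -0.3]]
L [[0.5178 0.0825 0.135 ]]
Rt [[ 0.4882 -0.0379  0.135 ]]
stud [[0.5253 0.0168 0.132 ]]
H [[0.569  0.0061 0.1585]]
```

View pics/dials.png

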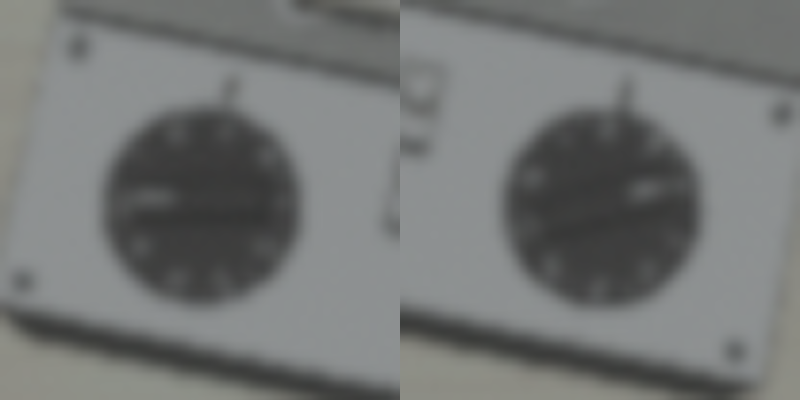

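Dials: the left bar's white end points to image-left, about 1.68 rad. The right one points right and slightly up, about 5.29 rad. Both are inside the given start ranges. I'll move over the left dial and look from close up.

```bash
python3 -m crank '[[[-23,-20,0,0,-1],[-23,-20,0,0,-1],[-23,-20,0,0,-1],[-23,-20,0,0,-1],[-23,-20,0,0,-1],[-23,-20,0,0,-1],[-23,-20,0,0,-1],[-23,-20,0,0,-1],[-23,-20,0,0,-1],[-23,-20,0,0,-1]]]' 8
python3 -m crank '[[[-23,-20,0,0,-1],[-23,-20,0,0,-1],[-23,-20,0,0,-1],[-23,-20,0,0,-1],[-23,-20,0,0,-1],[-23,-20,0,0,-1],[-23,-20,0,0,-1],[-23,-20,0,0,-1],[-23,-20,0,0,-1],[-23,-20,0,0,-1]]]'
python3 -m crank '[[[0,0,0,0.12,-1],[0,0,0,0.12,-1],[0,0,0,0.12,-1],[0,0,0,0.12,-1],[0,0,0,0.12,-1],[0,0,0,0.12,-1],[0,0,0,0.12,-1],[0,0,0,0.12,-1],[0,0,0,0.12,-1],[0,0,0,0.12,-1]]]'
python3 - <<'E'
from h import *
s=ctrl.get_state();i=get_image("wrist")
T=toolT(s)@i["T_tool_cam"];p=np.load("p.npy")
print(s["joint_positions"],s["position"],np.degrees(np.arctan2(*toolT(s)[:2,1][::-1])))
B=[[-58,62,126],[-58,-62,126],[-35,0,132],[10,45,158.5],[10,-45,158.5]]
print(proj(i,T,box(p,B)).round().tolist())
cv2.imwrite("pics/w1.png",cv2.resize(i["pixels"][:,:,::-1],(800,600),interpolation=cv2.INTER_CUBIC))
E
```

```text
time: 1.08
position: [0.3694, 0.344, 0.2227]
tool_rot: [0.54, 3.095, 0.001]
ft_force: [1.6, -0.4, -0.1]
grip_width: 0.997
grip_force: 0.0
time: 1.92
position: [0.518, 0.0779, 0.2227]
tool_rot: [0.54, 3.094, 0.001]
ft_force: [-0.1, 0.1, -0.3]
grip_width: 0.998
grip_force: 0.0
time: 2.75
position: [0.5174, 0.0793, 0.2225]
tool_rot: [-2.2, -2.243, -0.0]
ft_force: [-0.8, -0.9, 0.9]
grip_width: 1.002
grip_force: 0.0
[-0.63654392  0.0450184   0.44993208  1.77800402 -0.02030262  1.32313488
 -0.16287411] [0.51742784 0.07931047 0.22254346] 1.0975706748472875
[[252.0, 190.0], [223.0, 298.0], [259.0, 256.0], [323.0, 239.0], [292.0, 320.0]]
```

View pics/w1.png

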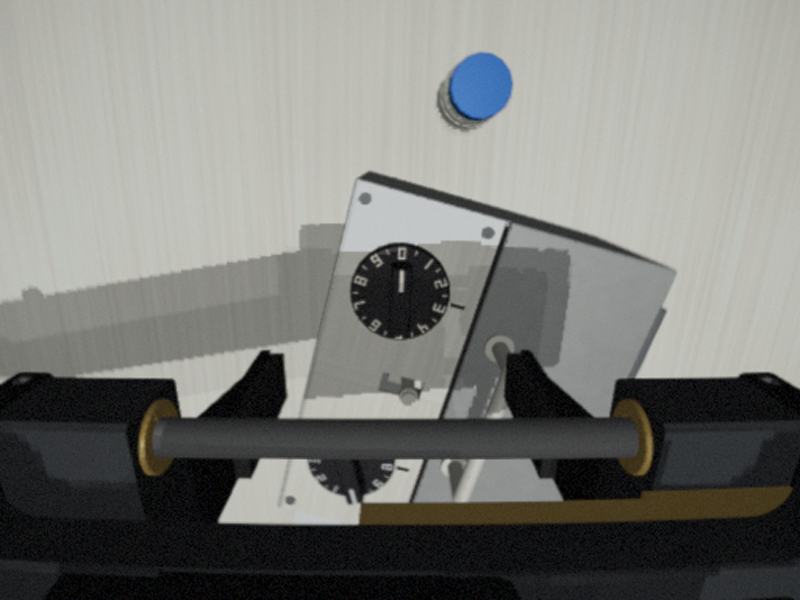

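Wrist view (800x600): left dial centre (400,291), stud (408,393), deck corner (358,179), lid corner (675,271). The white end points straight up in the image, so the bar is already square to the fingers (v≈1.82). The index at (455,306) reads about 2.8.

```bash
python3 - <<'E'
from h import *
s=ctrl.get_state();i=get_image("wrist");t=get_image("top")
T=toolT(s)@i["T_tool_cam"];k=.64
px=np.array([[319,387],[472,420],[346,261],[497,292],[359,367],[441,384]])*k
B=[[-100,120,120],[-100,-120,120],[100,120,125],[100,-120,125],[-58,62,126],[-58,-62,126]]
Bw=[[-58,62,126],[-35,0,132],[-100,120,120],[100,120,125]]
pw=np.array([[400,291],[408,393],[358,179],[675,271]])*k
for v in ([(i,T,Bw,pw)],[(t,t["T"],B,px),(i,T,Bw,pw)]):
    p,r=fit(v,np.load("p.npy"));print(p,r.round(1).tolist())
np.save("p.npy",p)
t_=toolT(s);L=box(p,[-58,62,129])[0]
print(L,"tool shift mm",(t_[:3,:3].T@(L-t_[:3,3])*1000).round(1))
a,b=proj(i,T,box(p,[[-58,62,144],[-58,62,144]])+[[0,0,0],[-.02*np.sin(0),.02,0]]);print(a/k,b/k)
E
```

```text
[ 0.56092169  0.01115047 -0.26387731] [[-0.1, 0.4], [-0.1, 1.3], [-0.9, -2.8], [2.6, 0.2]]
[ 0.56090485  0.01011942 -0.25419852] [[-3.2, -1.6], [-0.1, 0.4], [-0.3, -2.4], [1.2, -0.5], [-0.5, -1.1], [-0.9, -0.1], [-0.9, 1.9], [-0.2, 2.6], [-2.4, -0.9], [1.7, -0.1]]
[0.5203598  0.08471231 0.129     ] tool shift mm [ 5.3  2.9 93.6]
[398.79341203 303.40188381] [399.36627058 268.54038122]
```

```bash
python3 -m crank '[[[5,3,15,0,0],[0,0,15,0,0],[0,0,15,0,0],[0,0,15,0,0],[0,0,15,0,0],[0,0,0,0,0]]]' 8
python3 - <<'E'
from h import *
s=ctrl.get_state();i=get_image("wrist");T=toolT(s)@i["T_tool_cam"];p=np.load("p.npy")
L=box(p,[-58,62,129.5])[0];t=toolT(s);print((t[:3,:3].T@(L-t[:3,3])*1000).round(1))
print(proj(i,T,box(p,[[-58,62,126],[-58,62,144]])).round(1)/.64)
cv2.imwrite("pics/w2.png",cv2.resize(i["pixels"][:,:,::-1],(800,600),interpolation=cv2.INTER_CUBIC))
E
```

```text
time: 3.4
position: [0.5183, 0.0839, 0.1446]
tool_rot: [-2.188, -2.251, 0.007]
ft_force: [-0.5, -0.1, -0.1]
grip_width: 0.629
grip_force: 0.0
[ 0.7  2.2 15.1]
[[398.125   356.5625 ]
 [398.28125 375.78125]]
```

View pics/w2.png

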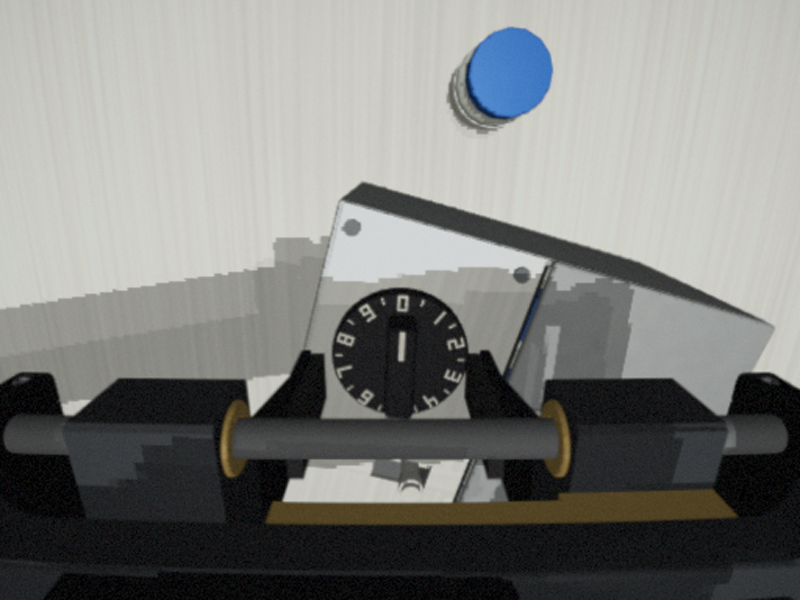

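The dial skirt is centred at (400,353) between the fingers (325 and 467), about 1.5 mm further along +x than predicted, and the bar is upright. The stud is at (410,487). Next I descend and grip lightly.

```bash
python3 -m crank '[[[2,1,8,0,0],[0,0,7,0,0],[0,0,0,0,0],[0,0,0,0,1],[0,0,0,0,1],[0,0,0,0,1],[0,0,0,0,1],[0,0,0,0,1],[0,0,0,0,1],[0,0,0,0,1]]]' 6
python3 - <<'E'
from h import *
s=ctrl.get_state();print(np.round(s["torque"],3),np.round(s["ft_force"],1),s["grip_width"]*87,s["grip_force"])
E
```

```text
time: 4.28
position: [0.5203, 0.0864, 0.1327]
tool_rot: [-2.192, -2.248, 0.002]
ft_force: [-3.8, -0.1, 4.2]
grip_width: 0.145
grip_force: 6.0
[-0.169  1.083 -0.067] [-3.8 -0.1  4.2] 12.632055040929368 5.968376733362675
```

```bash
cat > st.py <<'E'
from h import *
import sys
s=ctrl.get_state();t=toolT(s);a=np.arctan2(t[1,0],t[0,0]);p=np.load("p.npy")
print("st bar~v %.3f tz %.3f f %s w %.2f g %.1f"%((a-p[2])%(2*np.pi),s["torque"][2],np.round(s["ft_force"],1),s["grip_width"]*87,s["grip_force"]))
sys.exit(abs(s["torque"][2])>float(sys.argv[1]) if len(sys.argv)>1 else 0)
E
python3 st.py; python3 -m crank '[[[0,0,0,-0.04,1],[0,0,0,-0.04,1],[0,0,0,-0.04,1]]]'>/dev/null; python3 st.py
python3 -m crank '[[[0,0,0,-0.04,1],[0,0,0,-0.04,1],[0,0,0,-0.04,1]]]' >/dev/null; python3 st.py
python3 -m crank '[[[0,0,0,-0.04,1],[0,0,0,-0.04,1],[0,0,0,0,1]]]' >/dev/null; python3 st.py
```

```text
st bar~v 1.850 tz -0.067 f [-3.8 -0.1  4.2] w 12.63 g 6.0
st bar~v 1.972 tz -0.204 f [-5.5  0.7  3.9] w 13.24 g 6.4
st bar~v 2.092 tz -0.143 f [-6.1  1.2  4.6] w 13.86 g 6.4
st bar~v 2.172 tz -0.183 f [-6.7  0.1  5.5] w 13.41 g 6.1
```

```bash
python3 -m crank '[[[0,-1,-1,0,1],[0,0,0,0,1],[0,0,0,0,1]]]' >/dev/null; python3 st.py
cat > rect.py <<'E'
from h import *
import sys
def rect(name,z,half,c,yaw,n=300):  # deck-plane patch: up = direction yaw, left = +90deg; n px over 2*half m
    s=ctrl.get_state();i=get_image(name);T=i["T"] if "T" in i else toolT(s)@i["T_tool_cam"]
    g=(np.arange(n)+.5)/n*2*half-half;U,V=np.meshgrid(g,g)
    d=np.array([np.cos(yaw),np.sin(yaw)]);l=np.array([-d[1],d[0]])
    P=np.r_[c][None,None,:]-V[...,None]*d-U[...,None]*l
    P=np.concatenate([P,np.full((n,n,1),z)],2).reshape(-1,3)
    m=proj(i,T,P).reshape(n,n,2).astype(np.float32)
    return cv2.remap(i["pixels"][:,:,::-1].copy(),m[...,0],m[...,1],cv2.INTER_CUBIC)
E
python3 - <<'E'
from rect import *
p=np.load("p.npy")
a=rect("wrist",.126,.04,box(p,[-58,62,0])[0,:2],p[2],400)
b=rect("wrist",.132,.04,box(p,[-40,0,0])[0,:2],p[2],400)
cv2.imwrite("pics/r1.png",np.hstack([a,b]))
E
```

```text
st bar~v 2.170 tz -0.116 f [-2.8  2.1 -3.1] w 13.24 g 6.1
```

View pics/r1.png

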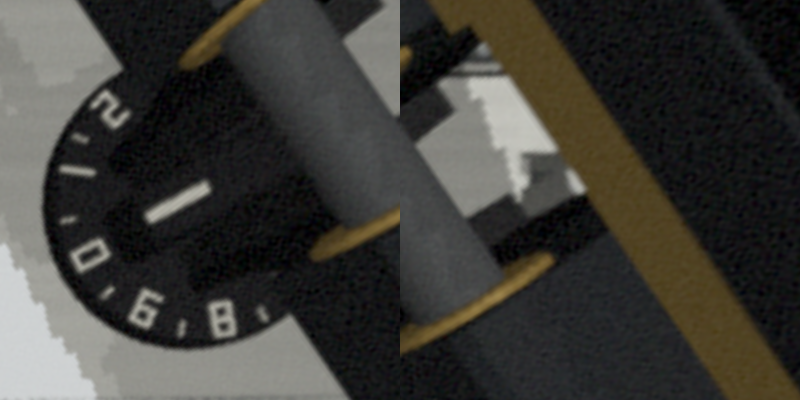

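The patch shows the dial's 0 and the white line at about 2.05 rad, with the tool at 2.17, so the dial lags slightly in the pads. I'll grip a bit firmer (8 N is about 0.15 N m, still safe) and measure the white line on each step.

```bash
cat > dial.py <<'E'
from rect import *
def angle(side,tool_v):
    p=np.load("p.npy");a=rect("wrist",.144,.04,box(p,[-58,62*side,0])[0,:2],p[2],400)
    g=cv2.cvtColor(a,cv2.COLOR_BGR2GRAY);n,l,st,c=cv2.connectedComponentsWithStats((g>110).astype(np.uint8));best=None
    for k in range(1,n):
        (cx,cy),(w,h),_=cv2.minAreaRect(np.argwhere(l==k)[:,::-1].astype(np.float32))
        if not(150<st[k,4]<3000) or max(w,h)<2.2*min(w,h): continue
        if np.hypot(cx-200,cy-200)>95: continue
        q=np.argwhere(l==k);_,_,V=np.linalg.svd(q-q.mean(0),full_matrices=0);r,cc=V[0]
        v=np.arctan2(-cc,-r)  # up=0, left=+90deg
        v=tool_v+(v-tool_v+np.pi/2)%np.pi-np.pi/2
        if abs(v-tool_v)<.3 and (best is None or st[k,4]>best[1]): best=(v,st[k,4],cx,cy)
    return best
if __name__=="__main__":
    side=int(sys.argv[1]);lim=float(sys.argv[2])
    s=ctrl.get_state();t=toolT(s);p=np.load("p.npy");a=(np.arctan2(t[1,0],t[0,0])-p[2])%(2*np.pi)
    if side<0: a=a if a>np.pi else a+np.pi
    b=angle(side,a)
    print("tool %.3f dial %s tz %.3f f %s w %.2f g %.1f t %.1f"%(a,np.round(b,3) if b else None,s["torque"][2],np.round(s["ft_force"],1),s["grip_width"]*87,s["grip_force"],s["time"]))
    sys.exit(abs(s["torque"][2])>lim)
E
python3 -m crank '[[[0,0,0,0,1],[0,0,0,0,1]]]' 8 >/dev/null; python3 dial.py 1 1
python3 -m crank '[[[0,0,0,-0.03,1],[0,0,0,0,1]]]' >/dev/null; python3 dial.py 1 .24 &&
python3 -m crank '[[[0,0,0,-0.03,1],[0,0,0,0,1]]]' >/dev/null; python3 dial.py 1 .24
```

```text
tool 2.170 dial [  2.071 663.    141.877 227.679] tz -0.141 f [-3.4  3.3 -5.2] w 12.94 g 7.9 t 5.5
tool 2.202 dial [  2.098 666.    142.733 228.904] tz -0.171 f [-4.1  3.3 -5.2] w 13.24 g 7.9 t 5.8
tool 2.201 dial [  2.097 667.    142.754 228.935] tz -0.120 f [-3.1  3.5 -5.7] w 13.43 g 7.9 t 5.8False
False
False
```

```bash
sed -i 's/sys.exit(abs(s\["torque"\]\[2\])>lim)/sys.exit(int(abs(s["torque"][2])>lim))/' dial.py
python3 -m crank '[[[0,0,0.5,-0.03,1],[0,0,0,0,1]]]' >/dev/null; python3 dial.py 1 .24 &&
python3 -m crank '[[[0,0,0,-0.03,1],[0,0,0,0,1]]]' >/dev/null; python3 dial.py 1 .24 &&
python3 -m crank '[[[0,0,0,-0.03,1],[0,0,0,0,1]]]' >/dev/null; python3 dial.py 1 .24 &&
python3 -m crank '[[[0,0,0,-0.03,1],[0,0,0,0,1]]]' >/dev/null; python3 dial.py 1 .24 &&
python3 -m crank '[[[0,0,0,-0.03,1],[0,0,0,0,1]]]' >/dev/null; python3 dial.py 1 .24
```

```text
tool 2.232 dial [  2.125 669.    143.691 230.502] tz -0.127 f [-5.4  2.4 -2.1] w 12.93 g 7.9 t 6.0
tool 2.262 dial [  2.155 665.    144.666 232.253] tz -0.163 f [-5.4  3.2 -2.2] w 13.49 g 8.0 t 6.2
tool 2.291 dial [  2.189 661.    146.054 233.676] tz -0.152 f [-5.4  2.7 -2.3] w 13.14 g 8.0 t 6.5
tool 2.321 dial [  2.217 665.    146.953 235.25 ] tz -0.112 f [-6.3  2.9 -1.6] w 13.29 g 7.9 t 6.7
tool 2.352 dial [  2.25  658.    147.988 236.986] tz -0.154 f [-6.9  2.7 -2.1] w 13.11 g 7.9 t 6.9
```

```bash

python3 -m crank '[[[0,-0.5,0,-0.03,1],[0,0,0,0,1]]]' >/dev/null; python3 dial.py 1 .24 &&
python3 -m crank '[[[0,0,0,-0.03,1],[0,0,0,0,1]]]' >/dev/null; python3 dial.py 1 .24 &&
python3 -m crank '[[[0,0,0,-0.03,1],[0,0,0,0,1]]]' >/dev/null; python3 dial.py 1 .24 &&
python3 -m crank '[[[0,0,0,-0.03,1],[0,0,0,0,1]]]' >/dev/null; python3 dial.py 1 .24
```

```text
tool 2.382 dial [  2.288 659.    149.434 238.424] tz -0.119 f [-5.4  4.2 -3.3] w 13.22 g 7.9 t 7.1
tool 2.412 dial [  2.319 662.    151.109 239.719] tz -0.200 f [-6.   2.3 -3.1] w 13.19 g 7.9 t 7.3
tool 2.441 dial [  2.348 665.    152.    241.   ] tz -0.113 f [-5.8  3.1 -2.5] w 13.25 g 7.9 t 7.5
tool 2.471 dial [  2.375 668.    153.813 242.322] tz -0.128 f [-6.   4.1 -1.4] w 13.35 g 8.0 t 7.8
```

```bash

python3 -m crank '[[[0,0,0,-0.03,1],[0,0,0,0,1]]]' >/dev/null; python3 dial.py 1 .24 &&
python3 -m crank '[[[0,0,0,-0.03,1],[0,0,0,0,1]]]' >/dev/null; python3 dial.py 1 .24 &&
python3 -m crank '[[[0,0,0,-0.03,1],[0,0,0,0,1]]]' >/dev/null; python3 dial.py 1 .24
```

```text
tool 2.501 dial [  2.406 679.    154.888 243.756] tz -0.127 f [-7.4  3.3 -1.2] w 13.05 g 7.9 t 8.0
tool 2.531 dial [  2.442 691.    156.528 244.943] tz -0.124 f [-6.6  2.2 -1.5] w 13.02 g 7.9 t 8.2
tool 2.561 dial [  2.476 683.    158.387 246.41 ] tz -0.193 f [-7.6  2.8 -1.3] w 13.18 g 7.9 t 8.4
```

```bash
python3 - <<'E'
from h import *
p=np.load("p.npy");t=get_image("top")
c=proj(t,t["T"],box(p,[-38,0,132]))[0];x,y=c.astype(int);np.save("c.npy",c)
a=cv2.resize(t["pixels"][y-30:y+30,x-40:x+40,::-1],(800,600),interpolation=cv2.INTER_CUBIC);cv2.imwrite("pics/t2.png",a);print(c)
E
```

```text
[257.16447499 231.01119386]
```

View pics/t2.png

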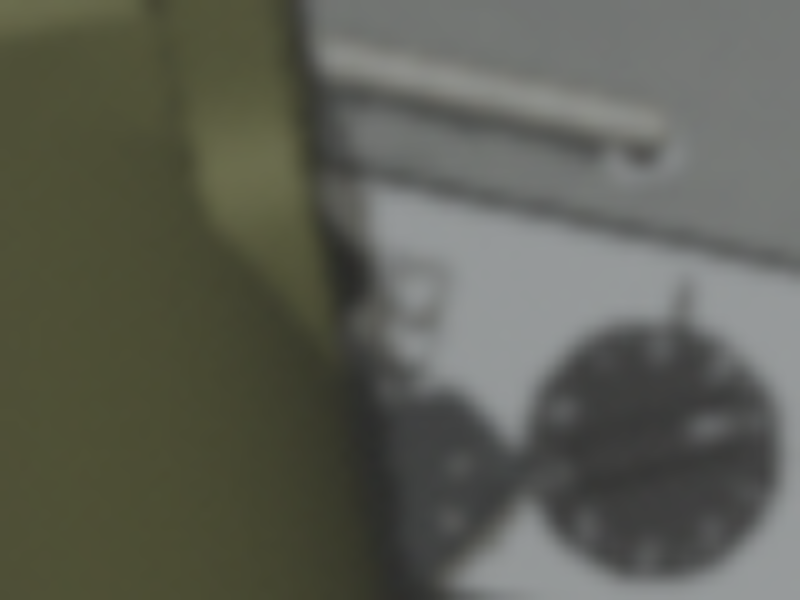

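The top view shows the stud (410,347) only just clear of the arm, with no visible shift in its slot yet. I'll carry on by feel.

```bash

python3 -m crank '[[[0,-0.5,0,-0.03,1],[0,0,0,0,1]]]' >/dev/null; python3 dial.py 1 .24 &&
python3 -m crank '[[[0,0,0,-0.03,1],[0,0,0,0,1]]]' >/dev/null; python3 dial.py 1 .24 &&
python3 -m crank '[[[0,0,0,-0.03,1],[0,0,0,0,1]]]' >/dev/null; python3 dial.py 1 .24
```

```text
tool 2.591 dial [  2.514 681.    160.24  247.809] tz -0.164 f [-6.2  2.6 -2.1] w 13.00 g 7.9 t 8.7
tool 2.621 dial [  2.56  684.    162.544 249.205] tz -0.115 f [-6.7  2.7 -1.4] w 12.91 g 7.9 t 8.9
tool 2.651 dial [  2.64  701.    167.089 252.548] tz 0.031 f [-6.5  1.9 -2.2] w 11.86 g 8.0 t 9.1
```

The dial jumped ahead, from 2.56 to 2.64, and the torque vanished. That is likely the bolt springing into the notch. One gentle step will test whether it is caught.

```bash
python3 -m crank '[[[0,0,0,-0.02,1],[0,0,0,0,1]]]' >/dev/null; python3 dial.py 1 .2 &&
python3 -m crank '[[[0,0,0,-0.02,1],[0,0,0,0,1]]]' >/dev/null; python3 dial.py 1 .2
```

```text
tool 2.671 dial [  2.667 679.    169.    253.5  ] tz 0.040 f [-6.4  2.5 -1.5] w 12.34 g 8.0 t 9.3
tool 2.691 dial [  2.688 685.    169.902 253.965] tz -0.015 f [-6.8  1.2 -1.1] w 11.74 g 8.0 t 9.6
```

```bash
python3 - <<'E'
from rect import *
p=np.load("p.npy");c=box(p,[-40,0,0])[0,:2]
cv2.imwrite("pics/r2.png",np.hstack([rect("wrist",.132,.03,c,p[2],400),rect("top",.132,.03,c,p[2],400)]))
E
```

```text
(no output)
```

View pics/r2.png

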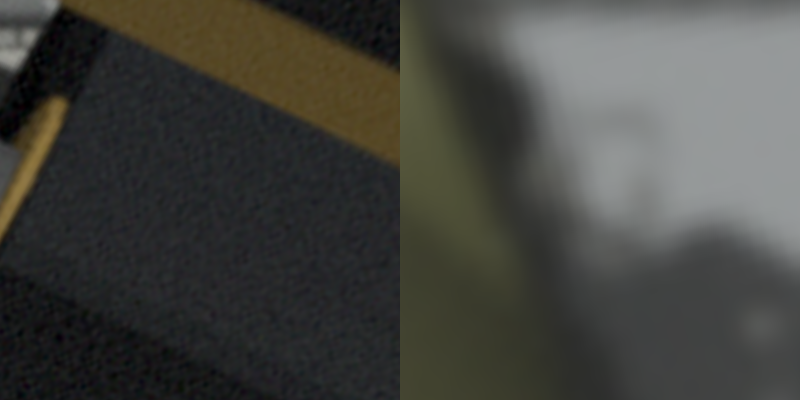

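Neither view shows the stud: the gripper hides it in one and the image is too blurred in the other. I'll try another gentle step; the 8 N grip limits the torque to about 0.15 N m.

```bash
python3 -m crank '[[[0,0,0,-0.015,1],[0,0,0,0,1]]]' >/dev/null; python3 dial.py 1 .15 &&
python3 -m crank '[[[0,0,0,-0.015,1],[0,0,0,0,1]]]' >/dev/null; python3 dial.py 1 .15
```

```text
tool 2.706 dial [  2.704 682.    170.828 254.153] tz -0.031 f [-5.8  1.  -0.7] w 11.89 g 8.0 t 9.9
tool 2.721 dial [  2.72  683.    171.686 254.582] tz 0.014 f [-6.1  1.  -1.5] w 12.10 g 8.0 t 10.1
```

```bash
python3 -m crank '[[[0,0,0,-0.015,1],[0,0,0,0,1]]]' >/dev/null; python3 dial.py 1 .12 &&
python3 -m crank '[[[0,0,0,-0.015,1],[0,0,0,0,1]]]' >/dev/null; python3 dial.py 1 .12
```

```text
tool 2.736 dial [  2.733 681.    172.483 255.277] tz -0.025 f [-5.9  1.8 -1.9] w 12.20 g 8.0 t 10.3
tool 2.751 dial [  2.747 687.    173.391 255.163] tz 0.001 f [-6.8  0.3 -0.9] w 11.67 g 8.0 t 10.5
```

No stop yet, but the drag has vanished. I'll let go, rise and look at the stud.

```bash
python3 -m crank '[[[0,0,0,0,0],[0,0,0,0,0],[0,0,-10,0,0],[0,0,-20,0,0],[10,0,-20,0,0],[10,0,-20,0,-1],[0,0,-10,0,-1],[0,0,0,0,-1],[0,0,0,0,-1]]]' >/dev/null; python3 dial.py 1 9; python3 - <<'E'
from rect import *
p=np.load("p.npy")
a=rect("wrist",.126,.1,box(p,[-50,10,0])[0,:2],p[2],600)
cv2.imwrite("pics/r3.png",a)
E
```

```text
tool 2.750 dial [  2.745 668.    172.813 256.632] tz -0.027 f [ 0.   0.5 -0.8] w 62.20 g 0.0 t 11.3
```

View pics/r3.png

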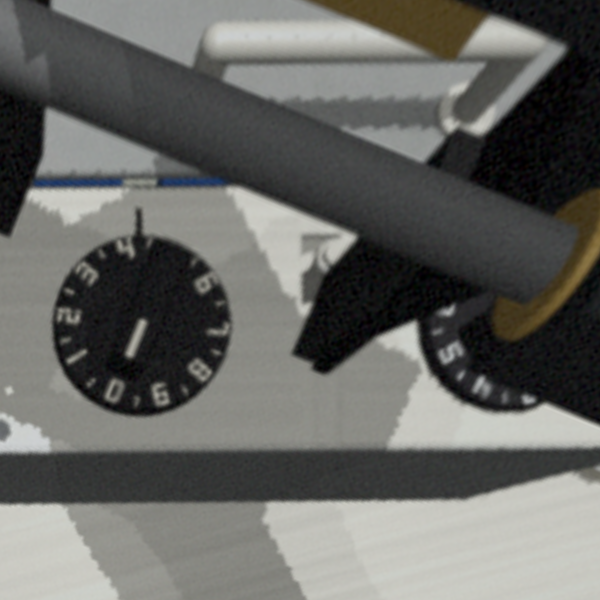

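The dial (142,325) now reads 4.35 at the index (v≈2.74) and a finger hides most of the stud (about 322,258). I'll move sideways so the stud sits where it was in the first wrist picture, then compare the two numerically.

```bash
python3 -m crank '[[[0,-25,-10,0,-1],[0,-24,0,0,-1],[0,0,0,0,-1],[0,0,0,0,-1]]]' | head -3; cat > stud.py <<'E'
from rect import *
p=np.load("p.npy")
def patch(i,T,z,half=.03,n=120,c=(-40,0)):
    g=(np.arange(n)+.5)/n*2*half-half;U,V=np.meshgrid(g,g)   # up=box +x, left=+y, 2 px/mm
    B=np.c_[(c[0]-V.ravel()*1e3),(c[1]-U.ravel()*1e3),np.full(n*n,z*1e3)]
    m=proj(i,T,box(p,B)).reshape(n,n,2).astype(np.float32)
    return cv2.cvtColor(cv2.remap(i["pixels"],m[...,0],m[...,1],cv2.INTER_CUBIC),cv2.COLOR_RGB2GRAY)
if __name__=="__main__":
    s=ctrl.get_state();i=get_image("wrist");T=toolT(s)@i["T_tool_cam"]
    np.savez(sys.argv[1],px=i["pixels"],T=T)
    j=dict(i);j["pixels"]=cv2.resize(cv2.imread("pics/w1.png"),(512,384),interpolation=cv2.INTER_AREA)[:,:,::-1].copy()
    s1=dict(position=[.51743,.07931,.22254],tool_rot=[-2.2,-2.243,0]);T1=toolT(s1)@i["T_tool_cam"]
    A,Bp=patch(j,T1,.132),patch(i,T,.132)
    for q in(A,Bp):
        print("x\\y  "+" ".join("%4d"%(-(k+.5-60)/2) for k in range(40,84,3)))
        for r in range(36,90,3): print("%5.1f"%(-40-(r+.5-60)/2)," ".join("%4d"%v for v in q[r,40:84:3]))
E
python3 stud.py s1.npz
```

```text
time: 11.75
position: [0.4737, 0.0571, 0.2222]
tool_rot: [-1.0, -2.977, 0.0]
x\y     9    8    6    5    3    2    0    0   -2   -3   -5   -6   -8   -9  -11
-28.2  157  159   97   49   67   89  112  144  163  182  187  186  185  186  185
-29.8  196  180  105   68  104  111  121  131  140  162  172  184  188  187  187
-31.2  183  163  100   90  109  106  129  133  133  134  144  179  191  191  191
-32.8  111   85   74  100  108  108  130  131  133  132  139  170  191  190  190
-34.2   67   67   77   98  103  105  126  131  133  133  139  171  189  188  188
-35.8   72   71   71   90  109   99  110  126  133  136  158  186  190  189  190
-37.2   74   71   69   76  100  109  106  111  127  151  181  192  190  192  192
-38.8   68   71   71   67   76   90  103  120  154  182  188  190  190  190  189
-40.2   82   91   89   87   86   83   85  136  186  194  191  192  192  190  192
-41.8  122  126  109   93   92   91   88  135  190  191  189  189  190  190  190
-43.2  134  130  110   92   93   91   91  128  183  189  189  189  189  189  190
-44.8  132  127  105   93   93   93   90  136  186  
[... 1352 characters left out ...]
23  108   97  102  115  134  145  148  148  147  143
-43.2  146  138   83   81  103  123  126  111  108  119  146  143  147  145  145
-44.8  146  126   78   74   82   86   92   78   78  130  147  146  146  148  146
-46.2  145  104   74   72   72   75   74   62   63  127  147  146  147  146  147
-47.8  136   83   77   74   74   77   77   55   64  125  145  145  145  145  147
-49.2  117   77   79   78   75   77   80   51   64  126  143  144  144  145  145
-50.8  117   74   75   77   76   85   96   53   59  122  145  144  145  146  144
-52.2  117   72   78   76   79   98  107   57   58  121  143  144  145  142  144
-53.8  134   91   76   78   98  124  101   53   59  126  149  146  148  147  146
```

```bash
python3 - <<'E'
import sys
from stud import *
d=np.load("s1.npz");i=get_image("wrist");i["pixels"]=d["px"]
j=dict(i);j["pixels"]=cv2.resize(cv2.imread("pics/w1.png"),(512,384),interpolation=cv2.INTER_AREA)[:,:,::-1].copy()
T1=toolT(dict(position=[.51743,.07931,.22254],tool_rot=[-2.2,-2.243,0]))@i["T_tool_cam"]
f=lambda im,T:cv2.resize(patch(im,T,.132,.02,160,(-40,0)),(400,400),interpolation=cv2.INTER_CUBIC)
o=np.hstack([f(j,T1),f(i,d["T"])])
for x in(-35,-39,-45): cv2.line(o,(0,int(200-(x+40)*10)),(15,int(200-(x+40)*10)),255,2);cv2.line(o,(400,int(200-(x+40)*10)),(415,int(200-(x+40)*10)),255,2)
cv2.imwrite("pics/r4.png",o)
E
```

```text
(no output)
```

View pics/r4.png

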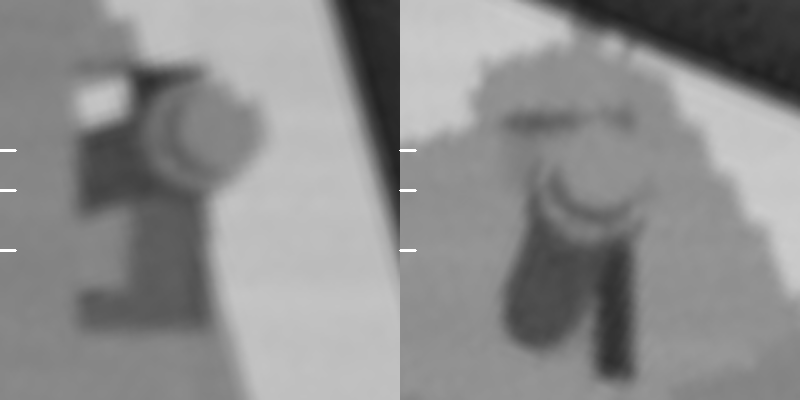

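Left patch (before): stud centre at box x≈-33. Right patch (now): (600,180), x≈-38. So the stud moved back about 4–5 mm and the left dial is caught. Now over the right dial.

```bash
python3 -m crank '[[[-23,-21,0,0,-1],[-23,-21,0,0,-1],[-22,-22,0,0,-1],[0,0,0,0.115,-1],[0,0,0,0.115,-1],[0,0,0,0.115,-1],[0,0,0,0.115,-1],[0,0,0,0.115,-1],[0,0,0,0.115,-1],[0,0,0,0,-1]]]'; python3 dial.py -1 9
python3 - <<'E'
from rect import *
p=np.load("p.npy");s=ctrl.get_state();print(s["joint_positions"].round(2) if hasattr(s["joint_positions"],"round") else s["joint_positions"])
t=toolT(s);L=box(p,[-58,-62,130.5])[0];print((t[:3,:3].T@(L-t[:3,3])*1000).round(1))
a=rect("wrist",.126,.04,box(p,[-58,-62,0])[0,:2],p[2],400);g=cv2.cvtColor(a,cv2.COLOR_BGR2GRAY)
m=cv2.morphologyEx((g<75).astype(np.uint8),cv2.MORPH_CLOSE,np.ones((25,25)));n,l,st,c=cv2.connectedComponentsWithStats(m)
for k in range(1,n):
    if st[k,4]>5000: print(st[k],c[k])
# bright strokes on the dial: polar angle from skirt centre & area
n,l,st,c=cv2.connectedComponentsWithStats((g>110).astype(np.uint8))
for k in range(1,n):
    d=c[k]-200
    if 15<st[k,4]<3000 and np.hypot(*d)<150: print("blob",st[k,4],c[k].round(),"r%.0f a%.3f"%(np.hypot(*d),np.arctan2(-d[0],-d[1])%(2*np.pi)))
E
```

```text
time: 12.68
position: [0.4903, -0.0329, 0.2224]
tool_rot: [-1.947, -2.465, 0.002]
ft_force: [-0.6, -0.7, 0.7]
grip_width: 0.998
grip_force: 0.0
tool 5.200 dial None tz 0.011 f [-0.6 -0.7  0.7] w 86.84 g 0.0 t 12.7
[-0.48 -0.03  0.48  1.85  0.02  1.32  0.24]
[-2.  -1.5 91.9]
[   45     0   298   342 69269] [192.5151222  192.62517143]
blob 480 [177.  68.] r134 a0.169
blob 440 [256.  77.] r135 a5.854
blob 185 [110.  97.] r137 a0.716
blob 524 [ 75. 174.] r128 a1.363
blob 17 [328. 169.] r131 a4.952
blob 36 [ 65. 213.] r135 a1.670
blob 106 [324. 218.] r125 a4.570
blob 490 [ 88. 250.] r123 a1.989
blob 19 [321. 252.] r132 a4.309
blob 254 [285. 273.] r112 a4.003
blob 26 [303. 284.] r133 a4.031
blob 60 [293. 292.] r131 a3.936
blob 310 [141. 304.] r119 a2.625
blob 311 [215. 315.] r116 a3.273
blob 34 [261. 309.] r125 a3.652
```

The skirt outline puts the right dial 1.4/1.2 mm off the prediction. The numerals give v≈5.18, so the tool (5.20) is aligned. Descending and gripping.

```bash
python3 -m crank '[[[-2,-1,15,0,0],[0,0,15,0,0],[0,0,15,0,0],[0,0,15,0,0],[0,0,15,0,0],[0,0,14,0,0],[0,0,0,0,1],[0,0,0,0,1],[0,0,0,0,1],[0,0,0,0,1]]]' 8 >/dev/null
python3 -m crank '[[[0,0,0,0,1],[0,0,0,0,1],[0,0,0,0,1]]]'; cat > stx.py <<'E'
from stud import *
s=ctrl.get_state();i=get_image("wrist");T=toolT(s)@i["T_tool_cam"]
t=toolT(s);a=(np.arctan2(t[1,0],t[0,0])-p[2])%np.pi+np.pi
q=patch(i,T,.132);np.save("q_new.npy",q)
try:
    r=np.load("q_ref.npy").astype(np.float32)
    tp=r[30:95,30:92];m=cv2.matchTemplate(q.astype(np.float32),tp,cv2.TM_CCOEFF_NORMED);_,v,_,l=cv2.minMaxLoc(m);mt=(v,(l[1]-30)/2,(l[0]-30)/2)
    full=cv2.absdiff(q,r.astype(np.uint8)).mean()
except FileNotFoundError: mt,full=0,0
print("tool %.3f tz %.3f f %s w %.2f g %.1f t %.1f match(score,dx_back,dy) %s diff %.1f"%(a,s["torque"][2],np.round(s["ft_force"],1),s["grip_width"]*87,s["grip_force"],s["time"],np.round(mt,2),full))
if len(sys.argv)>1: sys.exit(int(abs(s["torque"][2])>float(sys.argv[1])))
E
python3 stx.py; cp q_new.npy q_ref.npy; python3 - <<'E'
import numpy as np
q=np.load("q_new.npy")
for r in range(30,96,4): print("%5.1f"%(-40-(r+.5-60)/2)," ".join("%4d"%v for v in q[r,30:100:4]))
E
```

```text
time: 13.87
position: [0.49, -0.0357, 0.1347]
tool_rot: [1.945, 2.466, 0.002]
ft_force: [0.7, -0.1, 1.1]
grip_width: 0.135
grip_force: 8.0
tool 5.202 tz -0.037 f [ 0.7 -0.1  1.1] w 11.78 g 8.0 t 13.9 match(score,dx_back,dy) 0 diff 0.0
-25.2  211  211  212  211  213  212  212  213  213  212  211  161  153  152  138  140  139  139
-27.2  212  213  213  213  213  213  213  211  213  211  212  194  160  156  155  142  140  142
-29.2  211  211  210  209  202  192  193  196  188  192  208  212  204  153  153  140  136  140
-31.2  211  212  212  210  136  136  138  132  137  140  199  212  213  154  154  146  139  138
-33.2  212  213  213  208  144  151  204  213  209  124  203  213  213  154  155  153  154  141
-35.2  214  212  213  211  209  213  213  212  213  214  201  214  213  170  158  159  158  143
-37.2  213  212  213  211  206  211  213  213  214  212  208  212  213  205  156  157  157  141
-39.2  212  212  213  213  167  140  213  213  212  202  197  213  213  160  160  160  160  153
-41.2  212  214  212  212  196  187  140  187  160  205  185  212  213  157  157  158  158  143
-43.2  213  212  213  210  159   85  189  213  172   74  202  213  213  181  160  162  148  148
-45.2  213  213  213  216  198   83   76   78   76   62  189  213  213  213  158  158  147  143
-47.2  212  213  213  212  209   81   77   77  123   61  198  213  213  214  160  160  150  146
-49.2  212  213  212  215  214  115   76   90  198   98  191  215  213  214  208  165  160  157
-51.2  213  213  213  216  212  213  214  214  212  117  189  212  212  212  212  189  163  162
-53.2  212  213  213  213  213  213  212  213  213  118  181  213  214  213  213  211  166  166
-55.2  213  212  213  214  214  213  213  212  213  136  180  213  213  213  214  212  187  161
-57.2  213  213  212  213  213  214  212  213  214  214  213  213  213  214  213  213  213  162
```

The grip is square (11.8 mm), with hardly any side force, and the stud is in clear view (centre about x -38). Turning clockwise now, towards 7.

```bash
python3 -m crank '[[[0,0,0,0.04,1],[0,0,0,0.04,1],[0,0,0,0.04,1],[0,0,0,0.04,1],[0,0,0,0,1]]]' >/dev/null; python3 stx.py .25 && python3 -m crank '[[[0,0,0,0.04,1],[0,0,0,0.04,1],[0,0,0,0.04,1],[0,0,0,0.04,1],[0,0,0,0.04,1],[0,0,0,0.04,1],[0,0,0,0,1]]]' >/dev/null; python3 stx.py .25 && python3 -m crank '[[[0,0,0,0.04,1],[0,0,0,0.04,1],[0,0,0,0,1]]]' >/dev/null;  python3 stx.py
```

```text
tool 5.041 tz 0.007 f [0.7 0.4 1.8] w 12.20 g 8.0 t 14.3 match(score,dx_back,dy) [ 0.81 -0.5  -0.5 ] diff 11.3
tool 4.802 tz 0.019 f [1.5 1.2 2.2] w 12.12 g 8.0 t 15.0 match(score,dx_back,dy) [ 0.56 -2.   -1.  ] diff 17.9
tool 4.722 tz 0.033 f [ 2.6 -0.8  2.1] w 11.56 g 8.0 t 15.3 match(score,dx_back,dy) [ 0.48 -2.5  -1.  ] diff 19.5
```

```bash
cp q_new.npy q_ref.npy
python3 -m crank '[[[0,0,0,0.03,1],[0,0,0,0.03,1],[0,0,0,0,1]]]' >/dev/null; python3 stx.py .25 && python3 -m crank '[[[0,0,0,0.03,1],[0,0,0,0,1]]]' >/dev/null; python3 stx.py .25 && python3 -m crank '[[[0,0,0,0.03,1],[0,0,0,0,1]]]' >/dev/null;  python3 stx.py .2 && python3 -m crank '[[[0,0,0,0.03,1],[0,0,0,0,1]]]' >/dev/null;  python3 stx.py .2
```

```text
tool 4.663 tz -0.053 f [ 3.7 -0.6  3.4] w 11.80 g 8.0 t 15.6 match(score,dx_back,dy) [ 0.93 -0.5   0.  ] diff 3.6
tool 4.632 tz -0.016 f [5.  0.2 2.9] w 12.17 g 8.0 t 15.8 match(score,dx_back,dy) [0.71 3.5  0.  ] diff 5.7
tool 4.602 tz -0.029 f [ 5.5 -0.   3.2] w 11.98 g 8.0 t 16.0 match(score,dx_back,dy) [0.66 4.5  0.  ] diff 6.6
tool 4.572 tz -0.039 f [4.6 0.1 2.3] w 11.99 g 8.0 t 16.2 match(score,dx_back,dy) [0.64 4.   0.  ] diff 7.4
```

```bash
python3 - <<'E'
import numpy as np
for f in("q_ref","q_new"):
    q=np.load(f"{f}.npy");print(f)
    for r in range(36,92,3): print("%5.1f"%(-40-(r+.5-60)/2)," ".join("%4d"%v for v in q[r,36:84:3]))
E
```

```text
q_ref
-28.2  210  211  171  154  163  145  147  149  197  116  100  210  212  211  211  211
-29.8  211  210  210  211  211  206  212  212  212   79   51  210  211  211  210  211
-31.2  211  211  210  211  212  210  211  210  212   86   47  210  210  211  211  211
-32.8  210  210  210  210  211  211  199  202  189  120   96  208  212  211  211  212
-34.2  210  211  210  211  210  186  209  212  210  214  136  206  211  211  212  211
-35.8  211  211  211  185  165  183  211  211  211  211  210  209  211  212  211  211
-37.2  211  210  210  185  193  207  211  210  211  212  211  205  211  211  210  211
-38.8  210  210  210  142  188  207  211  211  211  211  210  201  211  210  210  211
-40.2  211  211  212  109  196  178  211  211  212  212  211  191  212  211  211  213
-41.8  212  210  211  114  127  206  186  211  209  211  206  203  210  211  212  212
-43.2  211  212  211  182   75  125  203  191  194  193   97  199  210  210  211  212
-44.8  211  211  211  212  129  110  144  162  197  133  102  196  211  211  211  211
-46.2  210  210  211  211  212  213  211  211  212  135  106  
[... 1479 characters left out ...]
11  212  211
-44.8  210  212  211  119  209  202  211  211  211  211  211  205  211  211  211  212
-46.2  211  211  210  176  175  194  211  211  211  211  208  193  211  211  210  210
-47.8  210  211  211  207  186  201  187  210  212  211  193  189  212  212  211  213
-49.2  212  210  210  211  211  193  189  202  209  166   99  192  212  212  212  211
-50.8  211  212  210  208  194  191  212  209  197  128   97  185  212  210  212  211
-52.2  211  211  193  164  162  189  170  174  175  150  151  196  211  212  212  212
-53.8  210  209  210  211  211  212  210  212  212  211  212  211  212  211  211  211
-55.2  212  212  210  212  211  211  211  212  212  212  211  211  212  211  211  211
```

The stud ring moved from x≈-38.5 to ≈-44.5, so the bolt is fully back (dial about 4.6, inside its window). Releasing and going to the lid handle.

```bash
python3 -m crank '[[[0,0,0,0,0],[0,0,0,0,0],[0,0,-15,0,0],[0,0,-25,0,0],[0,0,-25,-0.07,0],[0,0,0,-0.07,0],[21,22,0,0,-0.2],[21,22,0,0,-0.2],[20,23,0,0,-0.2],[0,0,0,0,-0.2]]]'
python3 - <<'E'
from stud import *
s=ctrl.get_state();t=toolT(s);H=box(p,[10,0,148.5])[0]
print(s["position"],"tool y vs box x",np.arctan2(t[1,1],t[0,1])-p[2],"shift",(t[:3,:3].T@(H-t[:3,3])*1000).round(1),"w",s["grip_width"])
i=get_image("wrist");T=t@i["T_tool_cam"]
# bar edges: profile along box x at several y, rectified at bar height
q=patch(i,T,.1635,.04,160,(10,0));print([ "y%d: "%(-(c+.5-80)/2)+" ".join(str(v) for v in q[40:120:3,c]) for c in(20,50,80,110)])
q=patch(i,T,.132);
for r in range(36,92,4): print("%5.1f"%(-40-(r+.5-60)/2)," ".join("%4d"%v for v in q[r,36:84:3]))
E
```

```text
time: 17.1
position: [0.5714, 0.0114, 0.1966]
tool_rot: [-2.479, -1.927, 0.005]
ft_force: [-1.2, 0.5, -0.2]
grip_width: 0.59
grip_force: 0.0
[0.57140156 0.01135616 0.19657186] tool y vs box x 0.004931371822442132 shift [-3.8  0.3 48.1] w 0.5903624463807194
['y29: 103 103 104 102 104 101 105 104 103 100 115 141 154 164 149 133 105 102 102 103 100 104 100 53 131 148 147', 'y14: 105 102 103 103 103 102 98 104 102 99 110 129 141 147 131 120 99 102 100 106 101 99 99 54 142 153 153', 'y0: 103 100 102 101 100 102 101 98 102 103 113 133 143 147 132 120 100 101 101 100 102 98 94 51 144 147 145', 'y-15: 103 100 103 102 104 103 103 102 103 101 116 132 145 143 130 117 97 101 103 103 103 103 93 59 143 146 144']
-28.2  151  150  149  150  149  114  102  103  103  122  150  151  149  150  149  148
-30.2  149  149  147  152  150  120  102  103   97  117  149  147  148  149  147  148
-32.2  147  147  149  149  147  121  100  105  102  118  147  146  146  147  148  145
-34.2  145  135  138  148  147  121  102  101  100  119  150  150  148  150  149  150
-36.2  132   79   72   80  119  118   97  102   99  118  148  148  148  147  148  147
-38.2  133   86   81   77   75   74   83   98   98  117  149  150  146  147  148  149
-40.2  131   83   83   77   85  114  131  118  121  138  145  146  145  147  146  146
-42.2  133   95   84   83  114  126  112  141  147  148  147  147  145  146  144  146
-44.2  141  144  121   87  123  111  142  144  147  146  148  149  143  143  144  146
-46.2  142  147  147  124  112  120  142  146  147  146  147  147  149  148  148  147
-48.2  144  145  144  144  130  123  133  144  148  145  148  148  149  149  151  149
-50.2  142  124  122  120  120  120  123  134  136  133  146  144  144  145  147  145
-52.2  144  148  148  146  146  147  147  150  148  144  147  147  146  146  146  146
-54.2  147  145  148  145  147  147  147  148  147  142  146  146  146  146  147  146
```

The stud still sits at -44.5 after release, and the bar profile is centred at box x≈10.7. Descending onto the bar and gripping.

```bash
python3 -m crank '[[[-4,0.5,16,0,-0.2],[0,0,16,0,-0.2],[0,0,15,0,-0.2],[0,0,0,0,-0.2],[0,0,0,0,1],[0,0,0,0,1],[0,0,0,0,1],[0,0,0,0,1],[0,0,0,0,1],[0,0,0,0,1]]]' 35
```

```text
time: 17.98
position: [0.5696, 0.0033, 0.1526]
tool_rot: [2.485, 1.921, 0.001]
ft_force: [-0.0, 0.5, 0.2]
grip_width: 0.231
grip_force: 0.0
```

```bash
python3 -m crank '[[[0,0,0,0,1],[0,0,0,0,1],[0,0,0,0,1]]]'
```

```text
time: 18.23
position: [0.5703, 0.0031, 0.1524]
tool_rot: [2.485, 1.92, 0.002]
ft_force: [3.5, -0.4, -0.7]
grip_width: 0.098
grip_force: 35.0
```

Gripped. A gentle first lift, watching the force.

```bash
python3 -m crank '[[[0,0.7,-1.5,0,1],[0,0,0,0,1]]]' | grep -E "force|posi"; python3 -m crank '[[[0,0.7,-1.5,0,1],[0,0,0,0,1]]]'| grep -E "force|posi"; python3 -m crank '[[[0,1,-2,0,1],[0,1.3,-2.7,0,1],[0,0,0,0,1]]]'| grep -E "force|posi|wid"
```

```text
position: [0.5703, 0.0031, 0.1525]
ft_force: [5.7, -0.9, -8.3]
grip_force: 35.0
position: [0.5706, 0.003, 0.1534]
ft_force: [5.4, 0.3, -10.3]
grip_force: 35.0
position: [0.5725, 0.0025, 0.1575]
ft_force: [6.6, 0.1, -13.3]
grip_width: 0.104
grip_force: 35.0
```

```bash
python3 -m crank '[[[0,2,-3.7,0,1],[0,2.3,-3.7,0,1],[0,2.4,-3.5,0,1],[0,2.5,-3.4,0,1],[0,0,0,0,1]]]' | grep -E "force|posi|wid"; python3 -m crank '[[[0,2.7,-3.3,0,1],[0,2.8,-3.2,0,1],[0,3,-3,0,1],[0,3.1,-3,0,1],[0,0,0,0,1]]]'| grep -E "force|posi|wid"
```

```text
position: [0.5809, 0.0004, 0.1727]
ft_force: [2.4, 0.7, -14.3]
grip_width: 0.103
grip_force: 35.0
position: [0.5928, -0.0026, 0.1874]
ft_force: [-4.3, 2.3, -8.2]
grip_width: 0.105
grip_force: 35.0
```

```bash
python3 -m crank '[[[0,3.3,-2.7,0,1],[0,3.3,-2.7,0,1],[0,3.5,-2.5,0,1],[0,3.5,-2.4,0,1],[0,0,0,0,1]]]' | grep -E "force|posi|wid"; python3 -m crank '[[[0,3.7,-2.1,0,1],[0,3.7,-2.1,0,1],[0,0,0,0,1]]]'| grep -E "force|posi|wid"
```

```text
position: [0.605, -0.0056, 0.1982]
ft_force: [-8.1, 3.8, -3.9]
grip_width: 0.102
grip_force: 35.0
position: [0.612, -0.0074, 0.2029]
ft_force: [-9.2, 2.5, -1.0]
grip_width: 0.101
grip_force: 35.0
```

The lid is at about 40° and holding. Now I'll open the fingers and push the bar back with the front finger; the lid edge will rise between the fingers.

```bash
python3 -m crank '[[[0,0,0,0,-0.4],[0,0,0,0,-0.4],[0,0,0,0,-0.4],[0,0,0,0,-0.4],[0,0,0,0,-0.4],[0,0,0,0,-0.4]]]'| grep -E "force|posi|wid"
python3 -m crank '[[[0,6,-0.5,0,-0.4],[0,6,-0.5,0,-0.4],[0,6,-0.5,0,-0.4],[0,5,-0.5,0,-0.4],[0,4,-0.5,0,-0.4],[0,4,-0.5,0,-0.4],[0,0,0,0,-0.4]]]'| grep -E "force|posi|wid"
```

```text
position: [0.6145, -0.0088, 0.2024]
ft_force: [0.4, 0.6, -0.4]
grip_width: 0.467
grip_force: 0.0
position: [0.6394, -0.015, 0.2036]
ft_force: [-13.0, 2.0, 7.6]
grip_width: 0.703
grip_force: 6.4
```

```bash
python3 -m crank '[[[0,4,-1,0,-0.4],[0,4,-1,0,-0.4],[0,4,-1,0,-0.4],[0,4,-1,0,-0.4],[0,0,0,0,-0.4]]]'| grep -E "force|posi|wid"
python3 -m crank '[[[0,4,-0.5,0,-0.4],[0,4,-0.5,0,-0.4],[0,4,-0.5,0,-0.4],[0,0,0,0,-0.4]]]'| grep -E "force|posi|wid"
```

```text
position: [0.6565, -0.0192, 0.2083]
ft_force: [-9.6, 2.4, 5.8]
grip_width: 0.7
grip_force: 4.6
position: [0.6688, -0.0224, 0.2096]
ft_force: [-7.1, 1.7, 4.8]
grip_width: 0.7
grip_force: 3.5
```

```bash
python3 -m crank '[[[0,4,0,0,-0.4],[0,4,0,0,-0.4],[0,4,0,0,-0.4],[0,4,0,0,-0.4],[0,0,0,0,-0.4]]]'| grep -E "force|posi|wid"
python3 -m crank '[[[0,4,0,0,-0.4],[0,4,0,0,-0.4],[0,3,0,0,-0.4],[0,0,0,0,-0.4]]]'| grep -E "force|posi|wid"
```

```text
position: [0.6849, -0.0266, 0.2094]
ft_force: [-5.3, 1.9, 2.9]
grip_width: 0.706
grip_force: 2.7
position: [0.6955, -0.0292, 0.209]
ft_force: [-4.2, 2.1, 3.1]
grip_width: 0.7
grip_force: 2.6
```

```bash
python3 -m crank '[[[0,-6,0,0,-0.4],[0,-6,0,0,-0.4],[0,0,0,0,-0.4],[0,0,-15,0,-0.4],[0,0,-20,0,-0.4],[0,0,-25,0,-0.4],[0,0,-25,0,-0.4],[0,-20,-15,0,-0.4],[0,-20,0,0,-0.4],[0,0,0,0,-0.4]]]'
python3 - <<'E'
from stud import *
i=get_image("wrist");s=ctrl.get_state();T=toolT(s)@i["T_tool_cam"]
# bar axis hypotheses by lid angle: mean brightness on the bar minus background either side
def bar(th,off=0):
    f=np.radians(157.1)-th;y=np.linspace(-38,38,40)
    return box(p,np.c_[np.full(40,100+97.7*np.cos(f)+off),y,np.full(40,120.5+97.7*np.sin(f))])
for n in("wrist","top","scene"):
    i=get_image(n);TT=i["T"] if "T" in i else T
    g=cv2.GaussianBlur(cv2.cvtColor(i["pixels"],cv2.COLOR_RGB2GRAY),(3,3),0).astype(np.float32)
    v=[]
    for th in np.arange(.6,1.51,.05):
        m=proj(i,TT,bar(th)).astype(np.float32);v.append((round(float(th),2),int(np.median(cv2.remap(g,m[None,:,0],m[None,:,1],1)))))
    print(n,v)
E
```

```text
time: 23.73
position: [0.6449, -0.0163, 0.3119]
tool_rot: [2.485, 1.922, 0.005]
ft_force: [1.0, 0.8, 0.7]
grip_width: 0.703
grip_force: 0.0
wrist [(0.6, 75), (0.65, 105), (0.7, 93), (0.75, 118), (0.8, 164), (0.85, 130), (0.9, 96), (0.95, 67), (1.0, 60), (1.05, 60), (1.1, 60), (1.15, 60), (1.2, 142), (1.25, 155), (1.3, 127), (1.35, 131), (1.4, 196), (1.45, 195), (1.5, 198)]
top [(0.6, 82), (0.65, 82), (0.7, 83), (0.75, 83), (0.8, 83), (0.85, 83), (0.9, 84), (0.95, 84), (1.0, 84), (1.05, 84), (1.1, 85), (1.15, 85), (1.2, 85), (1.25, 86), (1.3, 86), (1.35, 86), (1.4, 87), (1.45, 87), (1.5, 88)]
scene [(0.6, 154), (0.65, 151), (0.7, 138), (0.75, 122), (0.8, 81), (0.85, 62), (0.9, 58), (0.95, 57), (1.0, 57), (1.05, 58), (1.1, 58), (1.15, 57), (1.2, 58), (1.25, 74), (1.3, 103), (1.35, 86), (1.4, 67), (1.45, 68), (1.5, 68)]
```

The lid sits at about 1.27 rad: the wrist view gives 1.25, the scene view 1.30 and the push distance 1.31. The robot is clear, with zero force on the tool. Handing in.

```bash
python3 -c "
from bench import job
print(job.close_job())"
```

```text
the job is handed in; nothing more can be done
None
```

The job is handed in, with no verdict returned: both dials are caught at about 2.74 and 4.6 rad, the stud showed the bolt fully back before lifting, the lid stands open at about 1.27 rad by my estimate, and the robot is clear of everything.

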